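# Start a sample and open the stock flask

## Task

Take the dark wooden infusion stick out of its drying block and lower it gently into the narrow clear vial until it stands on the bottom, then let go of it. Then open the square stock flask to fill the vial: its screw cap may have an ordinary or a reverse thread, so try which way it loosens, turn it free, lift it straight off and finish while still holding the cap in the gripper, well clear above the flask's neck. Leave the round flask closed and everything else where it stands.

Things in the scene. Friction and masses are not known exactly. Their poses are not given: they have to be found in the camera images.
- stick: dark wooden infusion stick, upright, a round rod 10 mm thick and 150 mm long overall with a round grip head 18 mm wide on its top 14 mm. Origin: centre of its foot, z up along the stick. Starts standing loosely in the drying block, its foot 10 mm above the table. About 30 g
- stick_tip (a point): centre of the stick's foot (its lower end)
- stick_head (a point): centre of the stick's grip head, 143 mm above its foot
- stick_block: fixed light-wood drying block, 80 x 80 mm and 60 mm tall, with one upright 13 mm hole 50 mm deep at its centre, flared by 3 mm at the top, in which the stick starts. Origin: centre of its underside
- vial: fixed clear sample vial, 34 x 34 mm outside, on a 70 x 70 x 6 mm dark wooden foot; origin: centre of the foot's underside. Its top is 101 mm above the table. One upright round bore at its centre, 13 mm wide (flared by 3 mm at the mouth) and 85 mm deep; its floor is 16 mm above the table
- vial_mouth (a point): centre of the vial's mouth, 101 mm above the table
- square_flask: the stock flask to open: square body 78 x 78 mm, an amber glass flask bolted to the table on a 100 x 100 x 8 mm dark steel plate (origin: centre of the plate's underside, on the table). Shoulder 118 mm above the table, above it the neck, hidden under the cap; the neck's top is 144 mm above the table. 
- cap: the square flask's cap: plain aluminium, 16-sided, about 51 mm across, 26 mm tall, about 70 g, open below; origin: centre of its lower edge, z up. Closed, this lies 122 mm and its top 148 mm above the table. Two lugs inside it catch under ledges of the neck. A 20 to 40 N grip turns it; on the hard stop the fingers slip round it
- cap_top (a point): centre of that cap's top. Which way it loosens, seen from above, differs from start to start and cannot be seen. Tightening, it jams hard after 0 to 0.4 rad; loosening, it runs freely, and anywhere from 1.3 to 1.9 rad past its starting angle it lifts straight off; turned less, it stays caught
- round_flask: bystander: round body 78 mm in diameter, an amber glass flask bolted to the table on a 100 x 100 x 8 mm dark steel plate (origin: centre of the plate's underside, on the table). Shoulder 118 mm above the table, above it the neck, hidden under the cap; the neck's top is 144 mm above the table. Leave it closed
- round_flask_cap: the round flask's cap, the same as the other; leave it on
- bowl: bystander, loose: dark wooden bowl 90 mm wide, 35 mm tall; origin under its centre
- stopper: bystander, loose: cork stopper about 40 mm wide, 35 mm tall
- low_jar: bystander, loose: cork-topped glass jar 68 mm wide, 85 mm tall
- herb_jar: bystander, loose: cork-topped glass jar 68 mm wide, 100 mm tall
- seed_jar: bystander, loose: cork-topped glass jar 72 mm wide, 120 mm tall
- spoon: bystander, loose: steel spoon with a wooden handle, lying flat, about 200 mm long
Things that resemble listed ones, but are neither listed nor needed, are in the scene too. What is shaped like the vial but blue or yellow is not meant.

How it is judged:
By the outcome, as a careful person would: the job done as asked, in the order asked, and still so for the second after the job is handed in, while the arm keeps its last pose, push and grip.
It also fails if it takes over 61 s, if anything falls off the work surface, if the arm or the gripper's body presses on something with over 40 N, if the wrist force passes 120 N, or if a joint passes its speed limit or range.

## Robot

A 6-joint arm with a two-finger parallel gripper is mounted at the origin on the work surface. World frame = base frame: x ahead of the robot, y to its left, z up, the work surface at z = 0. Lengths are in m, angles in degrees, forces in N, time in s.
With the tool pointing down it reaches from about 0.275 to 0.85 m from the base axis. Payload 19 kg.
Tool frame: the origin (TCP) lies between the finger pads; the fingertips stand 22 mm ahead of it and the grasp point (between the pads) lies 3 mm ahead of it (manip.nose_length is the distance from the TCP to the fingertips, in m); z points along the fingers, y is the line along which they close (so a half turn about z gives the same grasp; the last joint's range is limited). The gripper opens to 85 mm and grips with 20 to 120 N. Pads are 22 mm wide; open, the fingers measure 114 mm over their backs; the gripper's body (76 mm by 85 mm) begins 54 mm behind the grasp point. The pads swing forward as they close: fully open they stand 13 mm farther back than shut.
Start: joints at [-71.047, 8.623, 82.357, -0, 89.026, -7.678], TCP at [0.258, -0.514, 0.226] pointing down, gripper open.
Joint ranges: [-160.23, 160.23], [-39.13, 120.54], [6.94, 153.29], [-79.49, 259.48], [9.18, 160.14], [-161.06, 161.06]. Speed limits (degrees/s): [108.29, 108.29, 127.2, 172.46, 172.46, 172.46].

## Interface

Orientations are given as [roll, pitch, yaw] about the fixed x, y, z axes, in that order (R = Rz(yaw) Ry(pitch) Rx(roll)).
In Python, from bench import manip gives the robot as it stands. The module is installed in compiled form; this text tells all that it offers.
- The arm moves only by the tool send_rows, never from a script. Its argument "motion" is a list of rows, each a list of 3 entries, a list of its own where there are three numbers: the shift along the world's x, y, z in parts of the range, where 1.0 means 0.75 m, then the turn about the world's z in normalised numbers (1 is pi rad), then the opening, from 0 (shut) to 1 (fully open). In form: [[[tx, ty, tz], turn, claw], ...]. A call has 1 to 20 rows; each row is the pose to reach, as a shift and turn from the pose commanded when the call began; what a row does not reach only later rows make up. A row lasts 1/12 s, in which the tool goes at most 41.7 mm and 7.16 degrees, less where a joint would pass 70% of its speed; a pose out of reach is approached as far as the arm can. A call with a gripper value outside its range is refused whole. The fingers move at their own pace and stop on an object; "squeeze" is the grip in N (left out, the last holds). Time passes only in rows, so rows that repeat a pose let the fingers close. It gives the time, the measured TCP pose, the force, the opening and the grip force at its end, in the units of the state.
- manip.get_state(): the state, without advancing time (a new reading comes with each control period).
- manip.capture(name): name is "side" or "top"; returns a dict with "image" (384x512x3 uint8, red, green, blue), "range_z" (384x512 float32, m along the optical axis (not along the pixel's ray), 0 where there is no reading), "mtx" (3x3 intrinsics, pixels), "xyz" and "rotation" of the camera in the world. Camera axes: x right, y down, z forward; pixel columns grow to the right and rows downward; lengths in m; the calibration is good to about 2 mm. A picture is of the moment at which its call begins.
- manip.sign_off(): hands the job in; it is judged then, once.
The state is a dict: "time_s": time; "qpos": joint angles; "qd": joint speeds; "tau": joint torques, N m; "eef_pos": TCP position; "eef_rot": TCP orientation; "contact_force": force on the tool from outside, world axes, zero at the start; "ft_torque": the same for the moment, N m; "gripper_width": finger opening in m; "grip_force": force on a finger pad.
Only numpy, scipy, OpenCV 4.12 (cv2) and the standard library are available. Lean on these libraries where they do the work, as an engineer would, in place of code of your own. Each camera call takes 0.05 s, during which the arm holds its last target. There are 200 camera calls.

## Working session

There is one attempt and no reset: what is moved stays moved. The work goes in short steps, Python scripts to look and compute and a tool call to move; the robot and the scene stay as the last step left them, time stands still between calls to the robot, and variables do not carry over. Pictures are saved under pics/ and viewed, at most 10 in all, crops included, and the job is handed in when it is done.

Besides the shell and the picture viewer there is one more tool, called after "Emit:" as a command line: name --argument value ..., lists and objects as JSON in quotes. send_rows: Moves the arm, as the interface text tells. Its arguments: {"type":"object","properties":{"motion":{"type":"array"},"squeeze":{"type":"number"}},"required":["motion"]}

```bash
mkdir -p pics; cat > h.py <<'E'
import numpy as np, cv2
from bench import manip
def cap(n):
    c=manip.capture(n); np.savez(f'pics/{n}.npz',**c); return c
def P(c,u,v,z=None):
    "world point of pixel: by depth, or at height z"
    K=np.array(c['mtx']);R=np.array(c['rotation']);t=np.array(c['xyz'])
    r=R@np.linalg.solve(K,[u,v,1.])
    d=c['range_z'][int(v),int(u)] if z is None else (z-t[2])/r[2]
    return t+r*d
E
python3 - <<'E'
from h import *
for n in('side','top'):
    c=cap(n); cv2.imwrite(f'pics/{n}1.png',cv2.resize(c['image'][:,:,::-1],(800,600),interpolation=cv2.INTER_CUBIC))
    print(n,np.round(c['xyz'],3),np.round(c['rotation'],3).tolist(),c['mtx'][0])
print(manip.get_state())
E
```

```text
side [0.132 0.896 1.065] [-134.529, 0.896, -155.057] [440.52377287   0.         251.47384915]
top [0.352 0.028 1.503] [-172.282, -0.957, -88.505] [408.56640036   0.         255.22903062]
{'time_s': 0.1, 'qpos': array([-7.10450626e+01,  8.64656552e+00,  8.23879052e+01, -2.29596227e-03,
        8.90255151e+01, -7.67682874e+00]), 'qd': array([-0.04144352, -0.00148286, -0.18443424, -0.02961092,  0.08827958,
       -0.07802565]), 'tau': array([ 4.48185121e-03, -7.14383197e+01, -5.71796572e+01, -3.50331220e-04,
        7.08475258e-03,  3.43960960e-05]), 'eef_pos': array([ 0.25765194, -0.51379672,  0.22556337]), 'eef_rot': array([-1.79940245e+02, -5.73820922e-03,  2.66318034e+01]), 'contact_force': array([-0.05380665,  0.51654112,  0.29374897]), 'ft_torque': array([-0.03862536,  0.02437382,  0.03079868]), 'grip_force': 0.0, 'gripper_width': 0.08526165230165314}
```

```bash
sed -i "s/R=np.array(c\['rotation'\])/R=Ro.from_euler('xyz',c['rotation'],degrees=True).as_matrix()/; 1a from scipy.spatial.transform import Rotation as Ro" h.py; cat h.py|head -9
```

```text
import numpy as np, cv2
from scipy.spatial.transform import Rotation as Ro
from bench import manip
def cap(n):
    c=manip.capture(n); np.savez(f'pics/{n}.npz',**c); return c
def P(c,u,v,z=None):
    "world point of pixel: by depth, or at height z"
    K=np.array(c['mtx']);R=Ro.from_euler('xyz',c['rotation'],degrees=True).as_matrix();t=np.array(c['xyz'])
    r=R@np.linalg.solve(K,[u,v,1.])
```

View pics/side1.png

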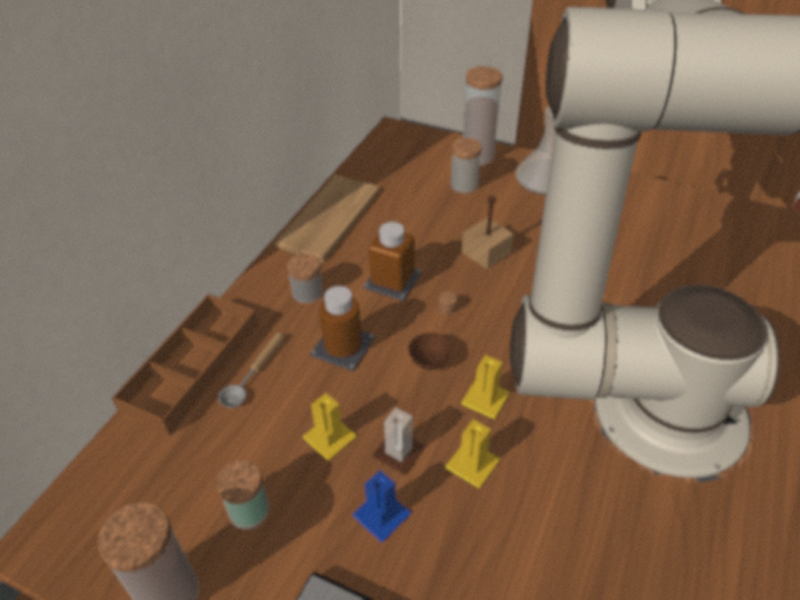

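View pics/top1.png

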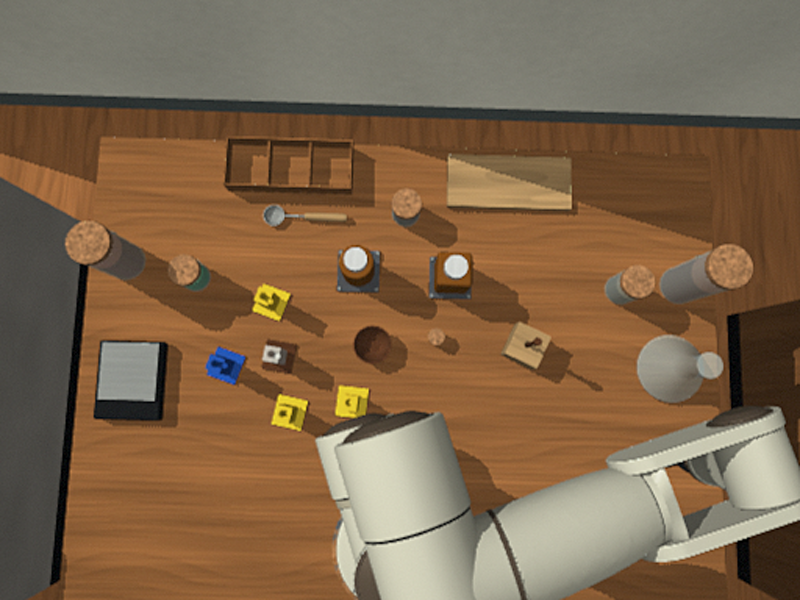

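Side (800x600): stick head (490,202), block (488,242), clear vial (398,432), square flask cap (391,233), round flask cap (339,300). Top: stick head (~535,343), clear vial (277,354), square flask (455,267), round flask (356,260). Look-alikes: yellow blocks at top (271,301), (291,411), (352,402) and blue (226,364) for the vial; the round flask for the square one. My choice is the colourless vial, the square-bodied flask and the only dark rod. One crop sheet will check this.

```bash
python3 - <<'E'
from h import *
rows=[]
for n,cs in(('top',[(341,220),(178,227),(291,171)]),('side',[(314,138),(255,277),(250,160)])):
    im=np.load(f'pics/{n}.npz')['image'][:,:,::-1]
    rows.append(np.hstack([cv2.resize(im[v-24:v+24,u-22:u+22],(264,288),interpolation=cv2.INTER_CUBIC) for u,v in cs]))
cv2.imwrite('pics/crop1.png',np.vstack(rows))
E
```

```text
(no output)
```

View pics/crop1.png

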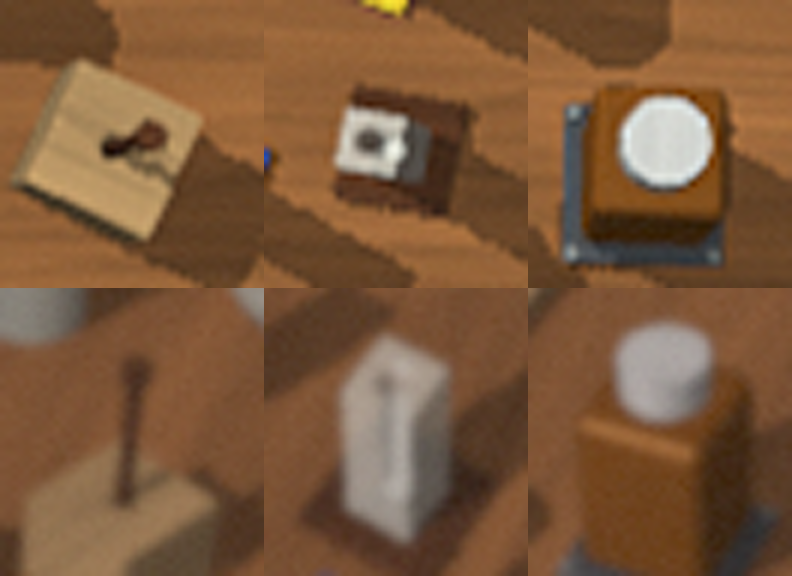

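The crops confirm the choice. Top views: stick head in crop at (152,133), vial bore (369,141), and a round cap on a square body (667,142). Side views: head (137,370), vial mouth (~390,384), cap top centre (665,348). Next I triangulate these.

```bash
cat >> h.py <<'E'
def tri(ct,pt,cs,ps):
    A=[];b=[]
    for c,p in((ct,pt),(cs,ps)):
        t=np.array(c['xyz']);d=P(c,*p,z=0)-t;d/=np.linalg.norm(d);M=np.eye(3)-np.outer(d,d);A.append(M);b.append(M@t)
    x=np.linalg.lstsq(np.vstack(A),np.hstack(b),rcond=None)[0]
    return x,np.linalg.norm(np.vstack(A)@x-np.hstack(b))
E
python3 - <<'E'
from h import *
t=dict(np.load('pics/top.npz'));s=dict(np.load('pics/side.npz'))
print(manip.nose_length)
for n,a,b,z in(('head',(343.9,217.8),(314.4,127.2),.153),('mouth',(173.6,226),(253.4,268.6),.101),('cap',(291.7,170.3),(250.4,145.6),.148)):
    x,e=tri(t,a,s,b); print(n,np.round(x,4),round(e,4),'z-known top',np.round(P(t,*a,z=z),4),'side',np.round(P(s,*b,z=z),4),'depth top',np.round(P(t,*np.round(a)),4),np.round(P(s,*np.round(b)),4))
print('hole',P(t,338.1,219.8,z=.06),'sidehole',P(s,292+123/6-.4,114+(500-288)/6-.4,z=.06))
# block centre from depth mask of its top face, cap top centre too
for c,nm in((t,'top'),(s,'side')):
    D=c['range_z'];K=c['mtx'];v,u=np.mgrid[:384,:512]
    R=Ro.from_euler('xyz',c['rotation'],degrees=True).as_matrix()
    W=np.stack([(u-K[0,2])/K[0,0],(v-K[1,2])/K[1,1],np.ones_like(D)],-1)*D[...,None]@R.T+c['xyz']
    for n,x,y,z,r in(('block',.40,-.22,.06,.07),('vial',.40,.2,.101,.03),('cap',.55,-.07,.148,.04),('rcap',.55,.07,.148,.04)):
        # centre seeds refined from the picture
        p={'block':(338,221),'vial':(174,226),'cap':(292,170),'rcap':(228,167)}[n]; q=P(t,*p,z=z)
        m=(np.hypot(W[...,0]-q[0],W[...,1]-q[1])<r)&(abs(W[...,2]-z)<.008)
        if m.sum()>4:
            rect=cv2.minAreaRect((W[m][:,:2]*1000).astype(np.float32)); print(nm,n,m.sum(),np.round(W[m].mean(0),4),rect)
E
```

```text
0.022
head [ 0.4641 -0.2869  0.153 ] 0.0044 z-known top [ 0.4671 -0.2862  0.153 ] side [ 0.4611 -0.2876  0.153 ] depth top [ 0.4661 -0.2855  0.1572] [ 0.4603 -0.2795  0.1597]
mouth [0.427  0.2863 0.0951] 0.0012 z-known top [0.4275 0.2855 0.101 ] side [0.4244 0.2899 0.101 ] depth top [0.4292 0.2897 0.0704] [0.4285 0.2839 0.0889]
cap [ 0.6211 -0.1109  0.1519] 0.0023 z-known top [ 0.6235 -0.1109  0.148 ] side [ 0.6216 -0.1155  0.148 ] depth top [ 0.6237 -0.1114  0.1525] [ 0.6217 -0.1127  0.1483]
hole [ 0.46737085 -0.2871684   0.06      ] sidehole [ 0.46020724 -0.28419927  0.06      ]
top block 478 [ 0.4634 -0.2841  0.0599] ((463.96075439453125, -285.7703857421875), (80.77510833740234, 81.47675323486328), 65.22248077392578)
top vial 95 [0.4246 0.2856 0.1001] ((425.1657409667969, 285.67724609375), (34.8702507019043, 33.96097946166992), 81.7415771484375)
top cap 175 [ 0.6221 -0.1111  0.1482] ((621.587646484375, -112.06884002685547), (48.09772872924805, 49.030391693115234), 89.75554656982422)
top rcap 179 [0.6321 0.1072 0.148 ] ((632.1403198242188, 107.99374389648438), (49.011295318603516, 47.50259780883789), 3.0231316089630127)
side block 348 [ 0.4592 -0.28    0.0584] ((461.20208740234375, -283.6115417480469), (85.96510314941406, 84.4188003540039), 68.7314224243164)
side vial 153 [0.4226 0.2869 0.0989] ((422.826416015625, 285.9952392578125), (36.25331497192383, 35.67408752441406), 83.6079330444336)
side cap 140 [ 0.6192 -0.1086  0.1462] ((619.162353515625, -109.91129302978516), (49.483360290527344, 51.83098220825195), 49.22602844238281)
side rcap 186 [0.6287 0.1096 0.1463] ((629.335205078125, 108.13800811767578), (52.282325744628906, 50.00740432739258), 86.61394500732422)
```

The manual's scale: shifts go in shares of 0.75 m and turns go in shares of pi rad. Converting my numbers, 228 mm / 750 = 0.304, 217 mm / 750 = 0.2893.

Emit:
send_rows --motion '[[[0.0267, 0.0307, 0], 0, 1], [[0.0667, 0.076, 0], 0, 1], [[0.1067, 0.1213, 0], 0, 1], [[0.1467, 0.1667, 0], 0, 1], [[0.1867, 0.2107, 0], 0, 1], [[0.2267, 0.2533, 0], 0, 1], [[0.26, 0.2893, 0], 0, 1], [[0.2747, 0.304, 0], 0, 1], [[0.2747, 0.304, 0], 0, 1], [[0.2747, 0.304, 0], 0, 1]]'

```text
time_s: 0.93
eef_pos: [0.4643, -0.2849, 0.2257]
eef_rot: [-180.0, 0.0, 26.8]
contact_force: [0.5, -0.9, 0.1]
gripper_width: 0.0854
grip_force: 0.0
```

Scaled: -73 mm / 750 = -0.0973, -72 mm / 750 = -0.096.

Emit:
send_rows --motion '[[[0, 0, -0.02], 0, 1], [[0, 0, -0.0533], 0, 1], [[0, 0, -0.08], 0, 1], [[0, 0, -0.096], 0, 1], [[0, 0, -0.0973], 0, 1], [[0, 0, -0.0973], 0, 1]]'

```text
time_s: 1.43
eef_pos: [0.4632, -0.2865, 0.1531]
eef_rot: [-180.0, 0.0, 26.6]
contact_force: [0.4, -0.4, 0.9]
gripper_width: 0.0855
grip_force: 0.0
```

Emit:
send_rows --motion '[[[0, 0, 0], 0, 0.1], [[0, 0, 0], 0, 0.1], [[0, 0, 0], 0, 0.1], [[0, 0, 0], 0, 0.1], [[0, 0, 0], 0, 0.1], [[0, 0, 0], 0, 0.1], [[0, 0, 0], 0, 0.1], [[0, 0, 0], 0, 0.1]]' --squeeze 25

```text
time_s: 2.1
eef_pos: [0.4638, -0.2861, 0.1534]
eef_rot: [180.0, -0.0, 26.6]
contact_force: [-0.3, 0.6, 4.6]
gripper_width: 0.0146
grip_force: 24.4
```

```bash
python3 - <<'E'
from h import *
o=[]
for n,(u,v) in(('top',(343,218)),('side',(314,130))):
    im=cap(n)['image'][:,:,::-1]
    o.append(cv2.resize(im[v-32:v+32,u-32:u+32],(400,400),interpolation=cv2.INTER_CUBIC))
cv2.imwrite('pics/grip.png',np.hstack(o))
E
```

```text
(no output)
```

View pics/grip.png

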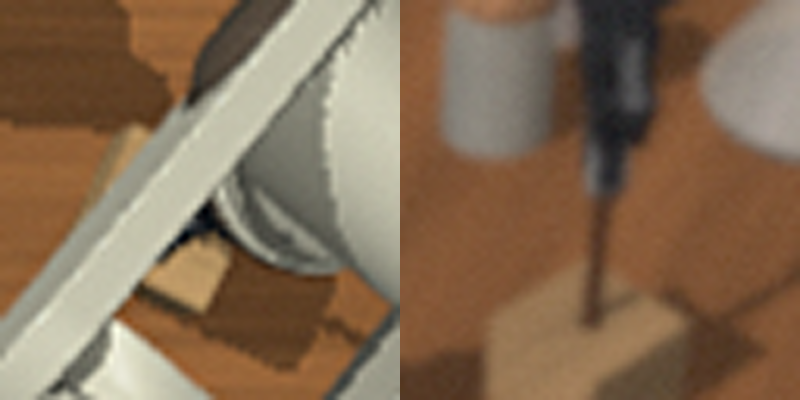

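The side view shows the rod hanging below the pads at (597,190) and entering the block at (595,322). The top view is blocked by the arm. I lift gently.

Scaled: 140 mm / 750 = 0.1867, 135 mm / 750 = 0.18.

Emit:
send_rows --motion '[[[0, 0, 0.0067], 0, 0.1], [[0, 0, 0.02], 0, 0.1], [[0, 0, 0.04], 0, 0.1], [[0, 0, 0.0667], 0, 0.1], [[0, 0, 0.0933], 0, 0.1], [[0, 0, 0.12], 0, 0.1], [[0, 0, 0.1467], 0, 0.1], [[0, 0, 0.1667], 0, 0.1], [[0, 0, 0.18], 0, 0.1], [[0, 0, 0.1867], 0, 0.1], [[0, 0, 0.1867], 0, 0.1], [[0, 0, 0.1867], 0, 0.1]]' --squeeze 30

```text
time_s: 3.2
eef_pos: [0.4636, -0.2859, 0.2925]
eef_rot: [-180.0, 0.0, 26.6]
contact_force: [-0.9, -0.2, 0.2]
gripper_width: 0.0085
grip_force: 0.0
```

It slipped out: the width is at its target and there is no grip force. I look at where the stick is now.

```bash
python3 - <<'E'
from h import *
o=[]
for n,(u,v) in(('top',(343,218)),('side',(314,130))):
    im=cap(n)['image'][:,:,::-1]
    o.append(cv2.resize(im[v-40:v+40,u-40:u+40],(400,400),interpolation=cv2.INTER_CUBIC))
cv2.imwrite('pics/lost.png',np.hstack(o))
E
```

```text
(no output)
```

View pics/lost.png

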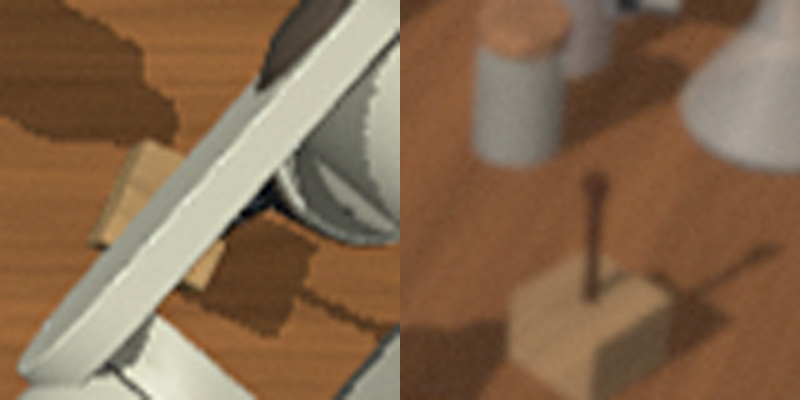

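```bash
cat >> h.py <<'E'
def cloud(c):
    D=c['range_z'];K=c['mtx'];v,u=np.mgrid[:384,:512]
    R=Ro.from_euler('xyz',c['rotation'],degrees=True).as_matrix()
    return np.stack([(u-K[0,2])/K[0,0],(v-K[1,2])/K[1,1],np.ones_like(D)],-1)*D[...,None]@R.T+c['xyz']
E
python3 - <<'E'
from h import *
s=dict(np.load('pics/side.npz'));W=cloud(s)
st=manip.get_state();p=st['eef_pos'];print(p,st['eef_rot'],st['gripper_width'])
m=np.hypot(W[...,0]-p[0],W[...,1]-p[1])<.06
for a,b in((.2,.45),(0.06,.19)):
    k=m&(W[...,2]>a)&(W[...,2]<b); vv,uu=np.nonzero(k)
    for v in sorted(set(vv))[-22:]: r=W[v][k[v]]; print(v,uu[vv==v].min(),uu[vv==v].max(),np.round(np.median(r,0),3))
    print()
E
```

```text
[ 0.46351163 -0.28583974  0.29204544] [-1.79913781e+02  3.57390186e-02  2.66299041e+01] 0.008203184381524257
71 314 326 [ 0.453 -0.261  0.381]
72 314 326 [ 0.455 -0.264  0.375]
73 314 327 [ 0.455 -0.26   0.376]
74 315 323 [ 0.456 -0.248  0.378]
75 315 318 [ 0.466 -0.267  0.363]
76 315 318 [ 0.465 -0.269  0.359]
77 315 321 [ 0.462 -0.261  0.36 ]
78 315 326 [ 0.445 -0.24   0.376]
79 315 326 [ 0.444 -0.242  0.369]
80 315 326 [ 0.444 -0.242  0.365]
81 315 325 [ 0.446 -0.247  0.36 ]
82 315 325 [ 0.449 -0.254  0.35 ]
83 315 324 [ 0.45  -0.254  0.347]
84 315 322 [ 0.455 -0.271  0.332]
85 315 322 [ 0.458 -0.273  0.327]
86 315 322 [ 0.457 -0.273  0.324]
87 315 322 [ 0.456 -0.272  0.32 ]
88 315 322 [ 0.457 -0.275  0.316]
89 315 322 [ 0.455 -0.269  0.315]
90 315 322 [ 0.456 -0.273  0.309]
91 315 321 [ 0.457 -0.27   0.307]
92 315 321 [ 0.457 -0.275  0.3  ]

137 311 313 [ 0.465 -0.283  0.113]
138 311 313 [ 0.465 -0.284  0.107]
139 311 313 [ 0.465 -0.286  0.101]
140 310 313 [ 0.465 -0.284  0.1  ]
141 311 314 [ 0.465 -0.288  0.092]
142 308 316 [ 0.464 -0.287  0.088]
143 307 315 [ 0.465 -0.299  0.072]
144 306 313 [ 0.47  -0.293  0.072]
145 306 320 [ 0.461 -0.297  0.061]
146 311 322 [ 0.459 -0.284  0.073]
147 299 324 [ 0.459 -0.29   0.061]
148 299 320 [ 0.464 -0.281  0.061]
149 298 326 [ 0.466 -0.279  0.061]
150 301 325 [ 0.452 -0.281  0.061]
151 302 324 [ 0.463 -0.269  0.062]
152 301 323 [ 0.444 -0.269  0.062]
153 303 319 [ 0.448 -0.264  0.061]
154 305 317 [ 0.447 -0.257  0.062]
155 306 319 [ 0.44  -0.256  0.061]
156 315 316 [ 0.436 -0.251  0.061]
157 313 315 [ 0.439 -0.244  0.061]
158 310 312 [ 0.447 -0.234  0.062]
```

```bash
python3 - <<'E'
from h import *
s=dict(np.load('pics/side.npz'));W=cloud(s)
for v in range(88,103): print(v,s['image'][v,311:328].astype(int).sum(1)//3, np.round(W[v,316:322,2],2), s['image'][v,318])
p=manip.get_state()['eef_pos'];R=Ro.from_euler('xyz',s['rotation'],degrees=True).as_matrix()
for dz in(0.02,0,-.022):
    q=s['mtx']@(R.T@(p+[0,0,dz]-s['xyz']));print(dz,q[:2]/q[2])
for dz in(0.,):
    q=s['mtx']@(R.T@(np.array([.4635,-.286,.153])-s['xyz']));print(q[:2]/q[2])
E
```

```text
88 [111 106  97  91  96  97  77  46  42  48  71 106 129 140 141 139 141] [0.31 0.32 0.32 0.32 0.32 0.32] [45 47 48]
89 [110 104  97  92  98  95  71  44  37  48  68 107 125 137 138 138 139] [0.31 0.32 0.32 0.32 0.32 0.31] [46 43 44]
90 [105 103  97  98  99  94  69  44  41  51  71  96 113 121 125 129 131] [0.31 0.31 0.31 0.31 0.31 0.31] [44 44 44]
91 [108 104  96  98 101  97  74  55  50  52  63  82  87  93  99 102 111] [0.3  0.31 0.31 0.31 0.31 0.31] [56 55 54]
92 [107 103  97  96 100  98  82  70  65  66  66  70  71  69  74  77  79] [0.3 0.3 0.3 0.3 0.3 0.3] [78 69 65]
93 [104 102  93  94  92  89  82  81  76  75  66  63  59  62  63  66  65] [ 0.04 -0.   -0.   -0.    0.    0.  ] [96 78 71]
94 [106 102  93  90  83  80  77  71  72  68  62  58  60  60  56  59  61] [ 0.04 -0.   -0.   -0.   -0.01  0.  ] [95 68 52]
95 [104 100  96  90  85  80  68  64  67  65  61  61  60  61  61  58  63] [ 0.03 -0.   -0.   -0.   -0.    0.  ] [91 60 41]
96 [107 101  94  91  85  72  68  65  63  60  60  60  59  61  55  61  70] [ 0.02 -0.    0.    0.    0.    0.  ] [92 62 43]
97 [103  97  91  85  80  73  69  65  61  61  61  57  60  63  64  72  80] [ 0.02 -0.   -0.   -0.   -0.   -0.  ] [92 62 43]
98 [103  98  93  89  80  73  64  65  61  63  58  60  68  76  78  82  85] [-0.   -0.   -0.01 -0.    0.    0.  ] [91 63 42]
99 [103  96  91  87  82  71  64  58  59  56  63  64  73  80  83  87  87] [-0. -0. -0. -0. -0.  0.] [85 56 33]
100 [104  97  93  88  81  71  61  60  61  61  66  66  72  77  83  80  80] [ 1.07 -0.   -0.   -0.    0.   -0.  ] [85 59 38]
101 [102  98  93  84  75  68  59  59  60  60  62  61  68  69  69  69  71] [-0.  0. -0.  0. -0. -0.] [83 56 38]
102 [103  93  87  81  74  67  59  60  60  60  64  60  60  62  65  62  61] [-0. -0. -0.  0. -0. -0.] [85 58 39]
0.02 [317.73919297  86.64265989]
0 [317.1753473   92.11313766]
-0.022 [316.56798813  98.00578713]
[313.56536725 127.29481721]
```

The fingertips image at row 92, about the TCP's own height. That means they sit roughly 20 mm farther back than stated, so I pinched only the rounded top of the head. The stick still stands in its hole. I regrasp 23 mm lower.

Emit:
send_rows --motion '[[[0, 0, 0], 0, 1], [[0, 0, -0.0267], 0, 1], [[0, 0, -0.06], 0, 1], [[0, 0, -0.0933], 0, 1], [[0, 0, -0.1267], 0, 1], [[0, 0, -0.16], 0, 1], [[0, 0, -0.1867], 0, 1], [[0, 0, -0.2067], 0, 1], [[0, 0, -0.216], 0, 1], [[0, 0, -0.216], 0, 1], [[0, 0, -0.216], 0, 1]]'

```text
time_s: 4.22
eef_pos: [0.4638, -0.286, 0.1314]
eef_rot: [-180.0, 0.0, 26.6]
contact_force: [-0.3, -0.4, 0.7]
gripper_width: 0.0851
grip_force: 0.0
```

Emit:
send_rows --motion '[[[0, 0, 0], 0, 0.1], [[0, 0, 0], 0, 0.1], [[0, 0, 0], 0, 0.1], [[0, 0, 0], 0, 0.1], [[0, 0, 0], 0, 0.1], [[0, 0, 0], 0, 0.1], [[0, 0, 0], 0, 0.1], [[0, 0, 0], 0, 0.1], [[0, 0, 0], 0, 0.1]]' --squeeze 30

```text
time_s: 4.97
eef_pos: [0.4638, -0.286, 0.1313]
eef_rot: [180.0, -0.0, 26.6]
contact_force: [-0.4, -0.3, 3.6]
gripper_width: 0.0167
grip_force: 29.3
```

Scaled: 25 mm / 750 = 0.0333, 20 mm / 750 = 0.0267.

Emit:
send_rows --motion '[[[0, 0, 0.004], 0, 0.1], [[0, 0, 0.0133], 0, 0.1], [[0, 0, 0.0267], 0, 0.1], [[0, 0, 0.0333], 0, 0.1], [[0, 0, 0.0333], 0, 0.1]]'

```text
time_s: 5.38
eef_pos: [0.4642, -0.2864, 0.1579]
eef_rot: [179.9, -0.1, 26.6]
contact_force: [0.8, 0.2, -0.5]
gripper_width: 0.0166
grip_force: 29.3
```

```bash
python3 - <<'E'
from h import *
c=cap('side');u,v=314,124
cv2.imwrite('pics/g2.png',cv2.resize(c['image'][v-40:v+40,u-40:u+40,::-1],(560,560),interpolation=cv2.INTER_CUBIC))
E
```

```text
(no output)
```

View pics/g2.png

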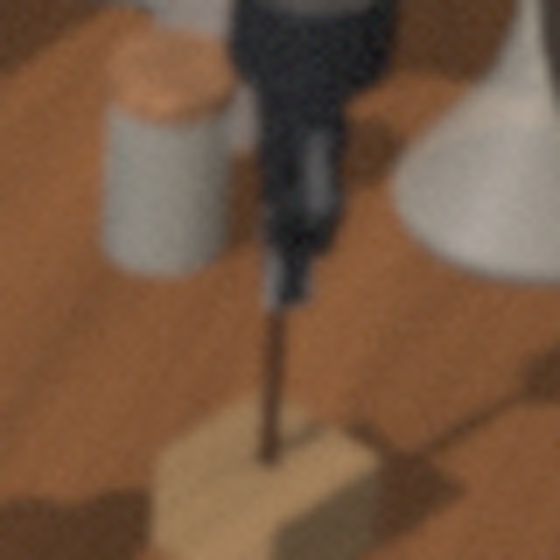

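The rod now leaves the tips at (275,305) and the hole is at (268,460). Grip is steady at 29 N while lifting, so I raise it fully.

Scaled: 115 mm / 750 = 0.1533, 110 mm / 750 = 0.1467.

Emit:
send_rows --motion '[[[0, 0, 0.0133], 0, 0.1], [[0, 0, 0.0333], 0, 0.1], [[0, 0, 0.06], 0, 0.1], [[0, 0, 0.0867], 0, 0.1], [[0, 0, 0.1133], 0, 0.1], [[0, 0, 0.1333], 0, 0.1], [[0, 0, 0.1467], 0, 0.1], [[0, 0, 0.1533], 0, 0.1], [[0, 0, 0.1533], 0, 0.1]]'

```text
time_s: 6.18
eef_pos: [0.4639, -0.2861, 0.2718]
eef_rot: [180.0, -0.0, 26.6]
contact_force: [-0.8, -0.1, -0.4]
gripper_width: 0.0167
grip_force: 29.3
```

Scaled: 572 mm / 750 = 0.7627, 563 mm / 750 = 0.7507.

Emit:
send_rows --motion '[[[-0.0013, 0.0133, 0], 0, 0.1], [[-0.004, 0.04, 0], 0, 0.1], [[-0.0067, 0.08, 0], 0, 0.1], [[-0.0093, 0.1267, 0], 0, 0.1], [[-0.012, 0.1733, 0], 0, 0.1], [[-0.016, 0.22, 0], 0, 0.1], [[-0.0187, 0.2667, 0], 0, 0.1], [[-0.0213, 0.3133, 0], 0, 0.1], [[-0.0253, 0.36, 0], 0, 0.1], [[-0.028, 0.4067, 0], 0, 0.1], [[-0.032, 0.4533, 0], 0, 0.1], [[-0.0347, 0.5, 0], 0, 0.1], [[-0.0373, 0.5467, 0], 0, 0.1], [[-0.0413, 0.5933, 0], 0, 0.1], [[-0.044, 0.64, 0], 0, 0.1], [[-0.048, 0.6867, 0], 0, 0.1], [[-0.0507, 0.7267, 0], 0, 0.1], [[-0.052, 0.7507, 0], 0, 0.1], [[-0.0533, 0.7627, 0], 0, 0.1], [[-0.0533, 0.7627, 0], 0, 0.1]]'

```text
time_s: 7.85
eef_pos: [0.4227, 0.2874, 0.27]
eef_rot: [-180.0, 0.1, 26.8]
contact_force: [-0.0, -1.0, -0.8]
gripper_width: 0.0165
grip_force: 29.3
```

```bash
python3 - <<'E'
from h import *
st=manip.get_state();print(st['eef_pos'],st['qpos'],st['gripper_width'],st['grip_force'])
o=[]
for n,(u,v) in(('top',(174,226)),('side',(254,255))):
    c=cap(n);im=c['image'][:,:,::-1]
    o.append(cv2.resize(im[v-50:v+50,u-33:u+33],(396,600),interpolation=cv2.INTER_CUBIC))
cv2.imwrite('pics/v1.png',np.hstack(o))
E
```

```text
[0.42265646 0.28736036 0.26996139] [2.55543229e+01 3.63318910e-01 8.62113762e+01 2.27589122e-02
 9.35310864e+01 8.88020207e+01] 0.016528476138239448 29.33680683374405
```

View pics/v1.png

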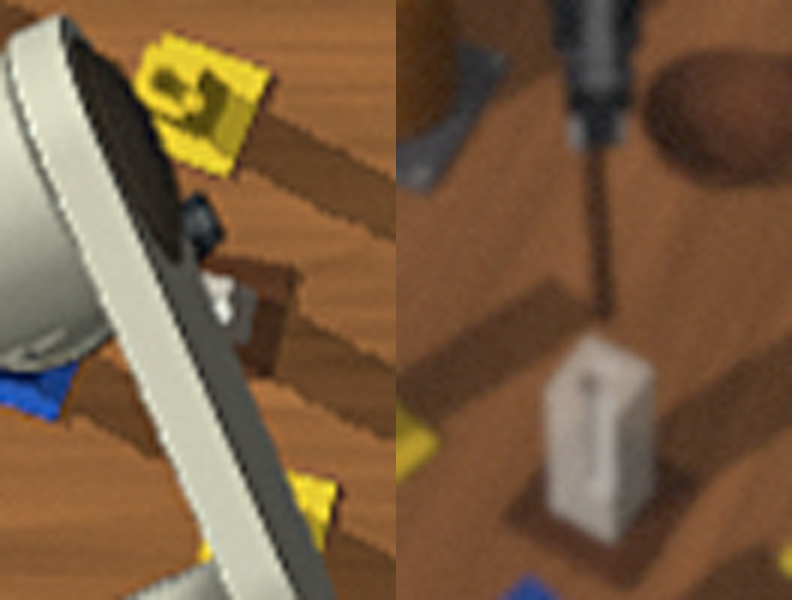

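The side view shows the rod from (597,150) to its foot at (603,316), with the vial mouth at (592,383). The arm blocks the top view. I measure tilt and offset from the side rays plus depth.

```bash
python3 - <<'E'
from h import *
s=dict(np.load('pics/side.npz'));W=cloud(s);R=Ro.from_euler('xyz',s['rotation'],degrees=True).as_matrix()
pr=lambda X:(lambda q:q[:2]/q[2])(s['mtx']@(R.T@(np.array(X)-s['xyz'])))
print('vertical through tcp:',pr([.4235,.286,.145]),pr([.4235,.286,.265]),'mouth',pr([.4243,.2858,.101]))
im=s['image'].astype(int)
for v in range(228,262,3):
    b=im[v,244:268].sum(1)/3; w=np.clip(np.median(b)-b-12,0,None); print(v,round((w*np.arange(244,268)).sum()/max(w.sum(),1e-9),2),np.round(W[v,int(np.argmax(w))+244],3))
# vial top face centroid again, side
m=(abs(W[...,0]-.424)<.03)&(abs(W[...,1]-.286)<.03)&(abs(W[...,2]-.101)<.006)
print(m.sum(),cv2.minAreaRect((W[m][:,:2]*1000).astype(np.float32)))
E
```

```text
vertical through tcp: [254.13129125 257.56134402] [253.553006   227.18304977] mouth [254.07764818 267.4321528 ]
228 260.39 [0.481 0.083 0.014]
231 260.49 [0.471 0.092 0.015]
234 253.67 [0.42  0.291 0.247]
237 253.85 [0.421 0.29  0.235]
240 254.03 [0.418 0.29  0.224]
243 254.58 [0.418 0.291 0.213]
246 254.71 [0.418 0.29  0.201]
249 254.88 [0.419 0.289 0.186]
252 254.81 [0.419 0.289 0.174]
255 255.58 [0.417 0.288 0.161]
258 0.0 [0.495 0.205 0.002]
261 245.58 [ 0.492  0.213 -0.001]
144 ((422.8635559082031, 286.2478942871094), (36.59049987792969, 35.37367630004883), 80.25104522705078)
```

Scaled: -58 mm / 750 = -0.0773, 1.5 mm / 750 = 0.002.

Emit:
send_rows --motion '[[[0.0027, 0.002, -0.0067], 0, 0.1], [[0.0027, 0.002, -0.02], 0, 0.1], [[0.0027, 0.002, -0.0333], 0, 0.1], [[0.0027, 0.002, -0.0467], 0, 0.1], [[0.0027, 0.002, -0.056], 0, 0.1], [[0.0027, 0.002, -0.0613], 0, 0.1], [[0.0027, 0.002, -0.0667], 0, 0.1], [[0.0027, 0.002, -0.072], 0, 0.1], [[0.0027, 0.002, -0.0773], 0, 0.1], [[0.0027, 0.002, -0.0773], 0, 0.1]]'

```text
time_s: 8.78
eef_pos: [0.4256, 0.2874, 0.2124]
eef_rot: [-180.0, 0.0, 26.6]
contact_force: [0.5, -1.4, -1.1]
gripper_width: 0.0163
grip_force: 29.3
```

```bash
python3 - <<'E'
from h import *
s=cap('side');u,v=254,255
cv2.imwrite('pics/v2.png',cv2.resize(s['image'][v-35:v+45,u-33:u+33,::-1],(495,600),interpolation=cv2.INTER_CUBIC))
E
```

```text
(no output)
```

View pics/v2.png

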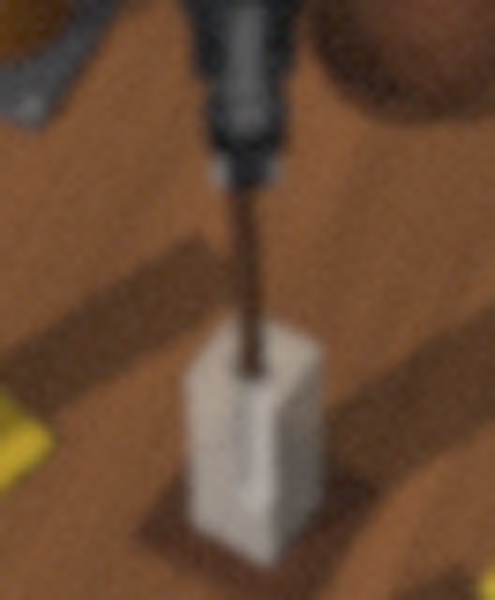

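The foot is inside the mouth: the rod ends at (253,375), the top face is centred near (255,365), and there is no contact force. I go on down while bringing the hand over the bore.

Scaled: -50 mm / 750 = -0.0667, -3.5 mm / 750 = -0.0047.

Emit:
send_rows --motion '[[[-0.0004, -0.0003, -0.0067], 0, 0.1], [[-0.0008, -0.0007, -0.0133], 0, 0.1], [[-0.0013, -0.0011, -0.02], 0, 0.1], [[-0.0019, -0.0013, -0.0267], 0, 0.1], [[-0.0024, -0.0017, -0.0333], 0, 0.1], [[-0.0029, -0.0021, -0.04], 0, 0.1], [[-0.0035, -0.0025, -0.0467], 0, 0.1], [[-0.004, -0.0029, -0.0533], 0, 0.1], [[-0.0043, -0.0032, -0.06], 0, 0.1], [[-0.0047, -0.0033, -0.0667], 0, 0.1], [[-0.0047, -0.0033, -0.0667], 0, 0.1]]'

```text
time_s: 9.75
eef_pos: [0.4218, 0.2848, 0.1619]
eef_rot: [-180.0, 0.1, 26.6]
contact_force: [-0.2, -0.0, 0.1]
gripper_width: 0.0165
grip_force: 29.4
```

Scaled: -22 mm / 750 = -0.0293, -21 mm / 750 = -0.028.

Emit:
send_rows --motion '[[[0, 0, -0.0053], 0, 0.1], [[0, 0, -0.0107], 0, 0.1], [[0, 0, -0.016], 0, 0.1], [[0, 0, -0.02], 0, 0.1], [[0, 0, -0.024], 0, 0.1], [[0, 0, -0.0267], 0, 0.1], [[0, 0, -0.028], 0, 0.1], [[0, 0, -0.0293], 0, 0.1], [[0, 0, -0.0293], 0, 0.1]]'

```text
time_s: 10.5
eef_pos: [0.4222, 0.285, 0.141]
eef_rot: [-180.0, 0.0, 26.6]
contact_force: [0.3, 0.0, -0.7]
gripper_width: 0.0165
grip_force: 29.4
```

Scaled: -2 mm / 750 = -0.0027, -1.5 mm / 750 = -0.002.

Emit:
send_rows --motion '[[[0, 0, -0.0013], 0, 0.1], [[0, 0, -0.002], 0, 0.1], [[0, 0, -0.0027], 0, 0.1], [[0, 0, -0.0027], 0, 0.1]]'

```text
time_s: 10.83
eef_pos: [0.4222, 0.285, 0.139]
eef_rot: [-180.0, -0.0, 26.6]
contact_force: [0.1, -0.2, -0.1]
gripper_width: 0.0163
grip_force: 29.4
```

Scaled: -1.5 mm / 750 = -0.002, -1 mm / 750 = -0.0013.

Emit:
send_rows --motion '[[[0, 0, -0.0007], 0, 0.1], [[0, 0, -0.0013], 0, 0.1], [[0, 0, -0.002], 0, 0.1], [[0, 0, -0.002], 0, 0.1]]'

```text
time_s: 11.17
eef_pos: [0.4222, 0.285, 0.1375]
eef_rot: [-180.0, 0.0, 26.6]
contact_force: [0.4, 0.8, -0.2]
gripper_width: 0.0168
grip_force: 29.4
```

Emit:
send_rows --motion '[[[0, 0, -0.0007], 0, 0.1], [[0, 0, -0.0013], 0, 0.1], [[0, 0, -0.0013], 0, 0.1]]'

```text
time_s: 11.42
eef_pos: [0.4227, 0.2852, 0.1373]
eef_rot: [-180.0, -0.1, 26.6]
contact_force: [0.8, -0.7, 7.7]
gripper_width: 0.0167
grip_force: 30.0
```

Scaled: -1 mm / 750 = -0.0013, -0.5 mm / 750 = -0.0007.

Emit:
send_rows --motion '[[[0, 0, -0.0007], 0, 0.1], [[0, 0, -0.0013], 0, 0.1], [[0, 0, -0.0013], 0, 0.1]]'

```text
time_s: 11.67
eef_pos: [0.4232, 0.2854, 0.1371]
eef_rot: [-180.0, -0.2, 26.6]
contact_force: [0.4, 0.1, 15.4]
gripper_width: 0.0161
grip_force: 30.7
```

It stands on the bottom: the force rises at the expected height. I ease off, release, and rise.

Scaled: 1.5 mm / 750 = 0.002.

Emit:
send_rows --motion '[[[0, 0, 0.002], 0, 0.1], [[0, 0, 0.002], 0, 0.1], [[0, 0, 0.002], 0, 0.5], [[0, 0, 0.002], 0, 1], [[0, 0, 0.002], 0, 1], [[0, 0, 0.002], 0, 1], [[0, 0, 0.002], 0, 1], [[0, 0, 0.002], 0, 1]]'

```text
time_s: 12.33
eef_pos: [0.4222, 0.285, 0.137]
eef_rot: [-180.0, 0.0, 26.6]
contact_force: [0.6, -0.2, 0.2]
gripper_width: 0.0853
grip_force: 0.0
```

Scaled: 110 mm / 750 = 0.1467, 105 mm / 750 = 0.14.

Emit:
send_rows --motion '[[[0, 0, 0.0133], 0, 1], [[0, 0, 0.0333], 0, 1], [[0, 0, 0.06], 0, 1], [[0, 0, 0.0933], 0, 1], [[0, 0, 0.12], 0, 1], [[0, 0, 0.14], 0, 1], [[0, 0, 0.1467], 0, 1], [[0, 0, 0.1467], 0, 1]]'

```text
time_s: 13.0
eef_pos: [0.4226, 0.2852, 0.2486]
eef_rot: [-180.0, -0.1, 26.6]
contact_force: [0.4, 1.5, 0.1]
gripper_width: 0.086
grip_force: 0.0
```

```bash
python3 - <<'E'
from h import *
s=cap('side');W=cloud(s);t=cap('top');V=cloud(t)
for n,w in(('s',W),('t',V)):
    m=(np.hypot(w[...,0]-.424,w[...,1]-.286)<.03)&(w[...,2]>.11)&(w[...,2]<.2)
    vv,uu=np.nonzero(m); print(n,m.sum())
    for v in sorted(set(vv)): print(v,uu[vv==v].min(),uu[vv==v].max(),np.round(np.median(w[v][m[v]],0),3))
st=manip.get_state();print(st['eef_pos'],st['qpos'],st['gripper_width'])
E
```

```text
s 79
251 252 256 [0.425 0.282 0.165]
252 251 256 [0.426 0.283 0.164]
253 251 257 [0.424 0.287 0.164]
254 251 257 [0.422 0.289 0.163]
255 251 257 [0.421 0.292 0.165]
256 251 257 [0.42  0.292 0.16 ]
257 251 256 [0.421 0.294 0.157]
258 252 255 [0.421 0.295 0.155]
259 253 255 [0.422 0.29  0.145]
260 253 255 [0.422 0.289 0.141]
261 253 255 [0.422 0.29  0.136]
262 253 255 [0.422 0.291 0.131]
263 253 256 [0.422 0.288 0.123]
264 253 256 [0.421 0.289 0.122]
265 253 256 [0.421 0.289 0.118]
266 253 256 [0.42  0.29  0.114]
267 254 256 [0.42  0.29  0.111]
t 0
[0.42200465 0.2849259  0.24640698] [2.53471081e+01 3.85651042e-01 8.88788462e+01 6.24193220e-03
 9.07755845e+01 8.87137904e+01] 0.0853478695076352
```

The stick stands in the vial with its top at z≈0.165. Next is the square flask cap.

Scaled: -396 mm / 750 = -0.528, -392 mm / 750 = -0.5227, 0.93 rad / 3.1416 = 0.296.

Emit:
send_rows --motion '[[[0.008, -0.016, 0.0027], 0.0095, 1], [[0.0213, -0.0427, 0.0067], 0.0255, 1], [[0.0373, -0.0747, 0.0107], 0.0446, 1], [[0.0533, -0.1067, 0.0133], 0.0637, 1], [[0.0693, -0.1387, 0.0133], 0.0828, 1], [[0.0853, -0.1707, 0.0133], 0.1019, 1], [[0.1013, -0.2027, 0.0133], 0.121, 1], [[0.1173, -0.2347, 0.0133], 0.1401, 1], [[0.1333, -0.2667, 0.0133], 0.1592, 1], [[0.1493, -0.2987, 0.0133], 0.1783, 1], [[0.1653, -0.3307, 0.0133], 0.1974, 1], [[0.1813, -0.3627, 0.0133], 0.2165, 1], [[0.1973, -0.3947, 0.0133], 0.2355, 1], [[0.2133, -0.4267, 0.0133], 0.2546, 1], [[0.2293, -0.4587, 0.0133], 0.2706, 1], [[0.2453, -0.488, 0.0133], 0.2833, 1], [[0.256, -0.5093, 0.0133], 0.2928, 1], [[0.2627, -0.5227, 0.0133], 0.296, 1], [[0.2653, -0.528, 0.0133], 0.296, 1], [[0.2653, -0.528, 0.0133], 0.296, 1]]'

```text
time_s: 14.77
eef_pos: [0.6211, -0.1113, 0.2561]
eef_rot: [-179.9, -0.0, 79.8]
contact_force: [1.2, 0.1, -0.6]
gripper_width: 0.0853
grip_force: 0.0
```

Scaled: -80 mm / 750 = -0.1067, -75 mm / 750 = -0.1.

Emit:
send_rows --motion '[[[0, 0, -0.02], 0, 1], [[0, 0, -0.0533], 0, 1], [[0, 0, -0.08], 0, 1], [[0, 0, -0.1], 0, 1], [[0, 0, -0.1067], 0, 1], [[0, 0, -0.1067], 0, 1]]'

```text
time_s: 15.27
eef_pos: [0.6205, -0.1099, 0.1761]
eef_rot: [-179.9, -0.0, 79.9]
contact_force: [1.2, -0.5, -0.3]
gripper_width: 0.0855
grip_force: 0.0
```

```bash
python3 - <<'E'
from h import *
s=cap('side');W=cloud(s);st=manip.get_state();p=st['eef_pos'];print(p,st['eef_rot'],st['qpos'])
u,v=250,140
cv2.imwrite('pics/c1.png',cv2.resize(s['image'][v-45:v+45,u-45:u+45,::-1],(600,600),interpolation=cv2.INTER_CUBIC))
R=Ro.from_euler('xyz',s['rotation'],degrees=True).as_matrix()
for X in([0,0,0],[.05,0,0],[-.05,0,0]):
    q=s['mtx']@(R.T@(p+X-s['xyz']));print((q[:2]/q[2]-[u-45,v-45])*600/90)
E
```

```text
[ 0.62104254 -0.11020613  0.17742951] [-1.79985261e+02 -7.00214146e-03  7.99331569e+01] [-1.70590142e+01  1.63746229e+01  7.86167408e+01  5.17532684e-03
  8.50241182e+01 -6.99262153e+00]
[297.97066832 296.61980045]
[205.37844634 270.78915925]
[392.61010628 323.02155767]
```

View pics/c1.png

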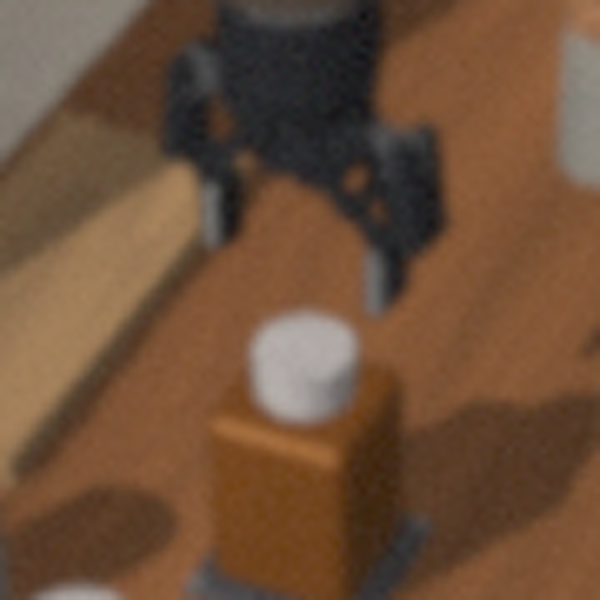

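The open tips are at (221,245) and (385,310), about 10 mm above the TCP height, which agrees with my earlier correction. The cap top is centred at (305,342) between them. I descend until the tips are at about 0.13.

Scaled: -55 mm / 750 = -0.0733, -54 mm / 750 = -0.072.

Emit:
send_rows --motion '[[[0, 0, -0.0133], 0, 1], [[0, 0, -0.0293], 0, 1], [[0, 0, -0.0453], 0, 1], [[0, 0, -0.0587], 0, 1], [[0, 0, -0.0667], 0, 1], [[0, 0, -0.072], 0, 1], [[0, 0, -0.0733], 0, 1], [[0, 0, -0.0733], 0, 1]]'

```text
time_s: 15.98
eef_pos: [0.6212, -0.111, 0.122]
eef_rot: [-180.0, -0.0, 79.9]
contact_force: [0.3, 0.2, -0.4]
gripper_width: 0.0855
grip_force: 0.0
```

Emit:
send_rows --motion '[[[0, 0, 0], 0, 0.5], [[0, 0, 0], 0, 0.45], [[0, 0, 0], 0, 0.45], [[0, 0, 0], 0, 0.45], [[0, 0, 0], 0, 0.45], [[0, 0, 0], 0, 0.45], [[0, 0, 0], 0, 0.45], [[0, 0, 0], 0, 0.45]]' --squeeze 30

```text
time_s: 16.65
eef_pos: [0.6213, -0.111, 0.1227]
eef_rot: [180.0, 0.0, 79.9]
contact_force: [-2.5, 0.4, 6.7]
gripper_width: 0.0496
grip_force: 30.8
```

Scaled: 0.55 rad / 3.1416 = 0.1751.

Emit:
send_rows --motion '[[[0, 0, 0], 0.0159, 0.4], [[0, 0, 0], 0.0382, 0.4], [[0, 0, 0], 0.0637, 0.4], [[0, 0, 0], 0.0891, 0.4], [[0, 0, 0], 0.1146, 0.4], [[0, 0, 0], 0.1401, 0.4], [[0, 0, 0], 0.1592, 0.4], [[0, 0, 0], 0.1751, 0.4], [[0, 0, 0], 0.1751, 0.4]]'

```text
time_s: 17.4
eef_pos: [0.6216, -0.1113, 0.1227]
eef_rot: [179.9, 0.1, 111.6]
contact_force: [0.5, -1.3, 6.9]
gripper_width: 0.0497
grip_force: 30.8
```

```bash
python3 - <<'E'
from h import *
st=manip.get_state();print({k:np.round(st[k],2) for k in('qpos','contact_force','ft_torque','eef_rot','grip_force','tau')},st['gripper_width'])
E
```

```text
{'qpos': array([-1.713e+01,  1.821e+01,  8.271e+01, -2.000e-02,  7.900e+01,
       -3.869e+01]), 'contact_force': array([ 0.46, -1.33,  6.88]), 'ft_torque': array([-0.24, -0.19, -0.01]), 'eef_rot': array([1.7995e+02, 7.0000e-02, 1.1157e+02]), 'grip_force': np.float64(30.78), 'tau': array([  0.87, -80.56, -51.45,   0.34,   0.32,  -2.06])} 0.049734748037739585
```

Scaled: -0.2 rad / 3.1416 = -0.0637.

Emit:
send_rows --motion '[[[0, 0, 0], -0.0159, 0.4], [[0, 0, 0], -0.0382, 0.4], [[0, 0, 0], -0.0573, 0.4], [[0, 0, 0], -0.0637, 0.4], [[0, 0, 0], -0.0637, 0.4]]'

```text
time_s: 17.82
eef_pos: [0.6215, -0.1108, 0.1227]
eef_rot: [179.9, 0.0, 99.8]
contact_force: [-0.2, 1.8, 6.4]
gripper_width: 0.0499
grip_force: 30.9
```

```bash
python3 - <<'E'
from h import *
st=manip.get_state();print({k:np.round(st[k],2) for k in('qpos','contact_force','ft_torque','eef_rot','grip_force','tau')},st['gripper_width'])
E
```

```text
{'qpos': array([-1.711e+01,  1.821e+01,  8.271e+01,  2.000e-02,  7.903e+01,
       -2.688e+01]), 'contact_force': array([-0.15,  1.84,  6.38]), 'ft_torque': array([ 0.25, -0.02, -0.04]), 'eef_rot': array([1.7995e+02, 1.0000e-02, 9.9760e+01]), 'grip_force': np.float64(30.88), 'tau': array([ -0.88, -79.94, -51.82,  -0.41,  -0.21,   1.08])} 0.04991950676899596
```

Scaled: -0.32 rad / 3.1416 = -0.1019.

Emit:
send_rows --motion '[[[0, 0, 0], -0.0255, 0.4], [[0, 0, 0], -0.0509, 0.4], [[0, 0, 0], -0.0764, 0.4], [[0, 0, 0], -0.1019, 0.4]]'

```text
time_s: 18.15
eef_pos: [0.6216, -0.1107, 0.1227]
eef_rot: [179.9, -0.0, 81.3]
contact_force: [-0.2, 2.2, 7.1]
gripper_width: 0.0495
grip_force: 30.9
```

```bash
python3 - <<'E'
from h import *
st=manip.get_state();print({k:np.round(st[k],2) for k in('contact_force','ft_torque','qd','tau')},st['gripper_width'])
E
```

```text
{'contact_force': array([-0.19,  2.23,  7.06]), 'ft_torque': array([ 0.34, -0.07,  0.06]), 'qd': array([ 1.200e-01,  1.000e-02,  0.000e+00,  6.000e-02, -1.300e-01,
        5.472e+01]), 'tau': array([ -1.6 , -80.05, -51.72,  -0.72,  -0.09,  -3.13])} 0.049503406829766256
```

Scaled: -0.56 rad / 3.1416 = -0.1783.

Emit:
send_rows --motion '[[[0, 0, 0], -0.0255, 0.4], [[0, 0, 0], -0.0509, 0.4], [[0, 0, 0], -0.0764, 0.4], [[0, 0, 0], -0.1019, 0.4], [[0, 0, 0], -0.1273, 0.4], [[0, 0, 0], -0.1528, 0.4], [[0, 0, 0], -0.1783, 0.4]]'

```text
time_s: 18.73
eef_pos: [0.6212, -0.1111, 0.1224]
eef_rot: [180.0, 0.0, 49.3]
contact_force: [-3.6, -3.7, 4.3]
gripper_width: 0.0496
grip_force: 37.1
```

```bash
python3 - <<'E'
from h import *
st=manip.get_state();print({k:np.round(st[k],2) for k in('contact_force','ft_torque','qd','tau','qpos')},st['gripper_width'])
E
```

```text
{'contact_force': array([-3.6 , -3.73,  4.3 ]), 'ft_torque': array([-0.48,  0.53,  0.86]), 'qd': array([-1.700e-01,  2.000e-02, -9.000e-02, -1.700e-01,  1.200e-01,
        5.484e+01]), 'tau': array([ -0.33, -81.46, -53.79,   1.53,  -0.66,  -2.09]), 'qpos': array([-1.712e+01,  1.822e+01,  8.274e+01, -2.000e-02,  7.903e+01,
        2.363e+01])} 0.049575284029120086
```

The − direction jams: moment 0.86 N m and the grip force jumped. The + direction ran with no moment, so it loosens with +.

Scaled: 1.24 rad / 3.1416 = 0.3947.

Emit:
send_rows --motion '[[[0, 0, 0], 0.0159, 0.4], [[0, 0, 0], 0.0382, 0.4], [[0, 0, 0], 0.0637, 0.4], [[0, 0, 0], 0.0891, 0.4], [[0, 0, 0], 0.1146, 0.4], [[0, 0, 0], 0.1401, 0.4], [[0, 0, 0], 0.1655, 0.4], [[0, 0, 0], 0.191, 0.4], [[0, 0, 0], 0.2165, 0.4], [[0, 0, 0], 0.2419, 0.4], [[0, 0, 0], 0.2674, 0.4], [[0, 0, 0], 0.2928, 0.4], [[0, 0, 0], 0.3183, 0.4], [[0, 0, 0], 0.3438, 0.4], [[0, 0, 0], 0.3692, 0.4], [[0, 0, 0], 0.3947, 0.4]]'

```text
time_s: 20.07
eef_pos: [0.6215, -0.1109, 0.1223]
eef_rot: [180.0, 0.0, 120.7]
contact_force: [2.2, -0.2, 2.5]
gripper_width: 0.0493
grip_force: 37.0
```

Scaled: 0.81 rad / 3.1416 = 0.2578.

Emit:
send_rows --motion '[[[0, 0, 0], 0.0255, 0.4], [[0, 0, 0], 0.0509, 0.4], [[0, 0, 0], 0.0764, 0.4], [[0, 0, 0], 0.1019, 0.4], [[0, 0, 0], 0.1273, 0.4], [[0, 0, 0], 0.1528, 0.4], [[0, 0, 0], 0.1783, 0.4], [[0, 0, 0], 0.2037, 0.4], [[0, 0, 0], 0.2292, 0.4], [[0, 0, 0], 0.2483, 0.4], [[0, 0, 0], 0.2578, 0.4], [[0, 0, 0], 0.2578, 0.4]]'

```text
time_s: 21.07
eef_pos: [0.6214, -0.1108, 0.1223]
eef_rot: [180.0, 0.0, 167.0]
contact_force: [0.9, -0.1, 2.9]
gripper_width: 0.0495
grip_force: 37.1
```

```bash
python3 - <<'E'
from h import *
st=manip.get_state();print({k:np.round(st[k],2) for k in('contact_force','ft_torque','qd','tau','qpos')},st['gripper_width'])
E
```

```text
{'contact_force': array([ 0.93, -0.14,  2.87]), 'ft_torque': array([ 0.14, -0.07,  0.01]), 'qd': array([ 0.03, -0.  ,  0.07, -0.01,  0.03,  3.49]), 'tau': array([-6.100e-01, -8.199e+01, -5.281e+01, -3.100e-01,  7.000e-02,
       -1.440e+00]), 'qpos': array([-1.711e+01,  1.823e+01,  8.274e+01,  1.000e-02,  7.901e+01,
       -9.411e+01])} 0.0494735491182362
```

Free, no moment. I try a gentle small lift.

Scaled: 3 mm / 750 = 0.004, 2 mm / 750 = 0.0027.

Emit:
send_rows --motion '[[[0, 0, 0.0013], 0, 0.4], [[0, 0, 0.0027], 0, 0.4], [[0, 0, 0.004], 0, 0.4], [[0, 0, 0.004], 0, 0.4]]'

```text
time_s: 21.4
eef_pos: [0.6212, -0.111, 0.1251]
eef_rot: [-180.0, -0.0, 167.0]
contact_force: [-0.3, -0.1, -0.3]
gripper_width: 0.0494
grip_force: 36.8
```

Scaled: 4 mm / 750 = 0.0053, 3 mm / 750 = 0.004.

Emit:
send_rows --motion '[[[0, 0, 0.0013], 0, 0.4], [[0, 0, 0.0027], 0, 0.4], [[0, 0, 0.004], 0, 0.4], [[0, 0, 0.0053], 0, 0.4], [[0, 0, 0.0053], 0, 0.4]]'

```text
time_s: 21.82
eef_pos: [0.6213, -0.111, 0.1293]
eef_rot: [-180.0, 0.0, 167.0]
contact_force: [-0.1, -0.2, -0.6]
gripper_width: 0.0493
grip_force: 36.8
```

Scaled: 100 mm / 750 = 0.1333, 94 mm / 750 = 0.1253.

Emit:
send_rows --motion '[[[0, 0, 0.0053], 0, 0.4], [[0, 0, 0.012], 0, 0.4], [[0, 0, 0.02], 0, 0.4], [[0, 0, 0.0293], 0, 0.4], [[0, 0, 0.04], 0, 0.4], [[0, 0, 0.056], 0, 0.4], [[0, 0, 0.0747], 0, 0.4], [[0, 0, 0.0933], 0, 0.4], [[0, 0, 0.112], 0, 0.4], [[0, 0, 0.1253], 0, 0.4], [[0, 0, 0.1333], 0, 0.4], [[0, 0, 0.1333], 0, 0.4], [[0, 0, 0.1333], 0, 0.4]]'

```text
time_s: 22.9
eef_pos: [0.6212, -0.111, 0.229]
eef_rot: [-180.0, -0.0, 167.0]
contact_force: [-0.8, -0.0, -0.7]
gripper_width: 0.0495
grip_force: 36.8
```

```bash
python3 - <<'E'
from h import *
s=cap('side')['image'][:,:,::-1]
a=cv2.resize(s[80:190,195:305],(400,400),interpolation=cv2.INTER_CUBIC)
b=cv2.resize(s[225:305,214:294],(400,400),interpolation=cv2.INTER_CUBIC)
cv2.imwrite('pics/fin.png',np.hstack([a,b]))
E
```

```text
(no output)
```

View pics/fin.png

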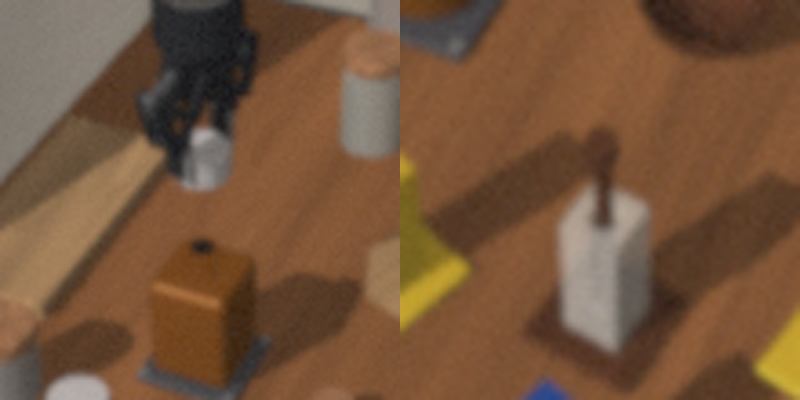

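The cap is in the gripper at (205,160), well above the flask's open neck at (203,245). The stick stands in the clear vial at (600,180). I hand it in.

```bash
python3 -c "
from bench import manip
print(manip.sign_off())"
```

```text
the job is handed in; nothing more can be done
None
```

I've handed the job in at about 23 s: the stick stands on the bottom of the clear vial, and the square flask's cap, which loosened counter-clockwise, is off and held about 100 mm above the neck; the first grasp of the stick slipped off its head without lifting it from the block, and the second held.

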